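# Scoop the bearing balls into the round dish

## Task

Take the scoop by its handle, scoop the three steel balls up out of the blue pan against its sloping end, and tip all three into the round aluminium dish (not the square tin or the small cup), without touching the balls with the gripper. Then put the scoop back in the pan, flat on its floor, and let go.

Things in the scene. Friction and masses are not known exactly. Their poses are not given: they have to be found in the camera images.
- scoop: aluminium shovel, 200 g, flat in the pan. Origin: centre of underside; z up; open lip towards its -x. Floor 90 (x) x 96 (y) x 2 mm, lip at x=-45. Side walls 28 high from x=-38, cross wall at x=+23, 32 high; balls ride before it. Black upright handle at x=+36, y=0: 18 (x) x 26 (y), top z=118; grip from above across its 18 mm (closing along x) at z 90-100. Lip down tips out
- pan: fixed blue metal pan, 260 (x) x 124 (y) mm, walls 32 high, 4 thick at both sides and at +x. Origin: centre of underside, z up. Inner floor at z=3, flat from x=-92 to +126; at x=-92 it turns up into a 50 degree slope rising to z=41 at x=-124 (the sloping end). 116 mm clear width. The scoop starts at about x=+70 with its x axis along the pan's, 10 mm free at each side
- dish: loose round open aluminium dish, 0.6 kg, 140 mm across the rim (132 at the base), 50 high, wall and base 4 mm. Origin: centre of underside, z up. A square tin of like size (130 mm), which may have swapped places with it, and a narrow cup (64 mm) stand by: not the target
- ball_a: one of three solid steel balls, 22 mm in diameter, 44 g, lying on the pan's floor between the scoop's lip and the sloping end. Origin at its centre. It rolls on slopes above roughly 10 degrees, so it stays on a level scoop moved calmly
- ball_b: one of three solid steel balls, 22 mm in diameter, 44 g, lying on the pan's floor between the scoop's lip and the sloping end. Origin at its centre. It rolls on slopes above roughly 10 degrees, so it stays on a level scoop moved calmly
- ball_c: one of three solid steel balls, 22 mm in diameter, 44 g, lying on the pan's floor between the scoop's lip and the sloping end. Origin at its centre. It rolls on slopes above roughly 10 degrees, so it stays on a level scoop moved calmly

How it is judged:
By the outcome, as a careful person would: the job done as asked, in the order asked, and still so for the second after the job is handed in, with the robot touching nothing.
It also fails if it takes over 67 s, if anything falls off the work surface, if the arm or the gripper's body presses on something with over 40 N, if the wrist force passes 120 N, or if a joint passes its speed limit or range.

## Robot

A 6-joint arm with a two-finger parallel gripper is mounted at the origin on the work surface. World frame = base frame: x ahead of the robot, y to its left, z up, the work surface at z = 0. Lengths are in m, angles in rad, forces in N, time in s.
With the tool pointing down it reaches from about 0.275 to 0.825 m from the base axis. Payload 5.2 kg.
Tool frame: the origin (TCP) lies on the centre line of the jaws, within the pads' length; the fingertips stand 17 mm ahead of it and the grasp point (between the pads) lies 2 mm behind it (r.tcp_to_tips is the z of the fingertips in the tool frame, in m); z points along the fingers, y is the line along which they close (so a half turn about z gives the same grasp; the last joint's range is limited). The gripper opens to 93 mm and grips with 3 to 60 N. Pads are 15 mm wide; open, the fingers measure 128 mm over their backs; the gripper's body (75 mm by 188 mm) begins 65 mm behind the grasp point.
Start: joints at [1.124, 0.259, 1.535, -0, 1.348, -0.203], TCP at [0.133, 0.534, 0.202] pointing down, gripper open.
Joint ranges: [-3.14, 3.14], [-0.91, 2.08], [0.19, 2.58], [-1.22, 4.36], [0.22, 2.71], [-3.12, 3.12]. Speed limits (rad/s): [2.57, 2.57, 3.14, 3.14, 3.14, 3.14].

## Interface

Orientations are given as a rotation vector (axis times angle).
In Python, from station import r gives the robot as it stands.
- The arm moves only by the tool hand_motion, called after "Emit:" as name([rows], argument=value, ...), one row to a line, values as JSON. Schema: {"type":"object","properties":{"deltas":{"type":"array","items":{"type":"array","items":{"type":"array","items":{"type":"number"},"minItems":7,"maxItems":7},"minItems":1,"maxItems":10},"minItems":1,"maxItems":1},"force":{"type":"number"},"only":{"type":"string"},"quiet":{"type":"boolean"},"lines":{"type":"string"}},"required":["deltas"],"additionalProperties":false}. deltas is a list that holds a single list of rows (three levels of brackets), with 1 to 10 rows, each of 7 numbers: the opening from 0.0 (shut) to 1.0 (fully open), then dx, dy, dz in shares of the most that a row can go, 1 being 62.5 mm, then a rotation vector rx, ry, rz in units of 0.05 rad; each row shifts and turns the commanded pose from where the row before left it, along the tool's axes as they then stand; what a row does not reach is not made up. A row lasts 1/8 s, in which the tool goes at most 0.0625 m and 0.188 rad, less where a joint would pass 70% of its speed; a pose out of reach is approached as far as the arm can. The fingers move at their own pace and stop on an object; force is the grip in N (left out, the last holds). Time passes only in rows, so rows that do not move let the fingers close. The tool returns the time, the measured TCP pose, the force, the opening and the grip force at its end. only (a regular expression) keeps the lines of the reply that match it, lines (a string "A,B") keeps lines A to B, and quiet returns only ok. Input that does not fit is refused with a message, and nothing moves.
- r.state(): the state, without advancing time (a new reading comes with each control period).
- r.capture(name): name is "side" or "top"; returns a dict with "pixels" (480x640x3 uint8, red, green, blue), "vfov" (degrees; the focal length in pixels is half the picture's height over the tangent of half this angle, whatever the lens; pixels are square), "cx", "cy" (the principal point, pixels), "rvec" (rotation vector, rad) and "tvec" (3), from world to camera coordinates, as OpenCV has them. Camera axes: x right, y down, z forward; pixel columns grow to the right and rows downward; lengths in m; the calibration is good to about 2 mm. A picture is of the moment at which its call begins. There is no depth.
- r.hand_in(): hands the job in; it is judged then, once.
The state is a dict: "time_s": time; "joint_positions": joint angles; "joint_velocities": joint speeds; "effort": joint torques, N m; "position": TCP position; "ee_rot": TCP orientation; "ft_force": force on the tool from outside, world axes, zero at the start; "wrist_torque": the same for the moment, N m; "finger_gap": opening from 0.0 (shut) to 1.0 (fully open); "gripper_force": force on a finger pad.
Only numpy, scipy, OpenCV 4.12 (cv2) and the standard library are available. Lean on these libraries where they do the work, as an engineer would, in place of code of your own. Each camera call takes 0.05 s, during which the arm holds its last target. There are 200 camera calls.

## Working session

There is one attempt and no reset: what is moved stays moved. The work goes in short steps, Python scripts to look and compute and a tool call to move; the robot and the scene stay as the last step left them, time stands still between calls to the robot, and variables do not carry over. Pictures are saved under pics/ and viewed, at most 10 in all, crops included, and the job is handed in when it is done.

```bash
ls; mkdir -p pics
```

Run:
```python
from station import r
import cv2
for n in("side","top"):
    c=r.capture(n); cv2.imwrite(f"pics/{n}0.png",c["pixels"][:,:,::-1]); print(n,c["vfov"],c["cx"],c["cy"],c["rvec"],c["tvec"])
s=r.state(); print(s["time_s"],s["position"],s["ee_rot"],s["finger_gap"])
```

```text
pics
station.py
side 47.40296486100433 318.35277931570306 237.9030618837654 [ 2.16706666 -0.64394043  0.31360938] [-0.43939373  0.25425624  0.626352  ]
top 57.5546506909618 325.26754097346316 240.003563025145 [ 2.17447641 -2.14395296  0.16755287] [0.02562207 0.53346355 0.62064405]
0.1 [0.13252496 0.53325564 0.20090773] [-3.81974071e-01 -3.11777214e+00  2.46548086e-03] 1.0001761921009564
```

View pics/top0.png

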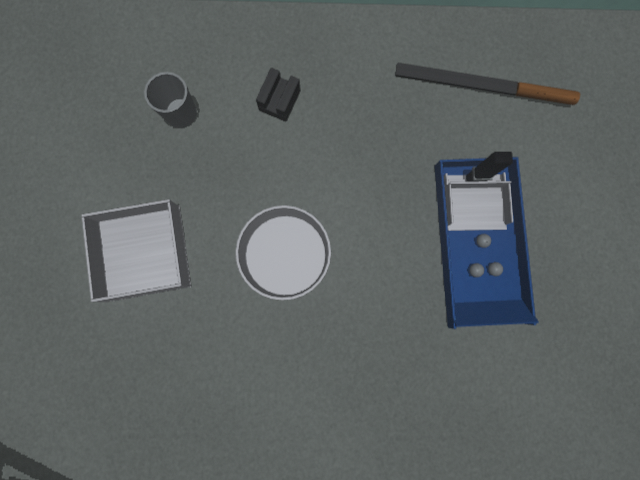

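View pics/side0.png

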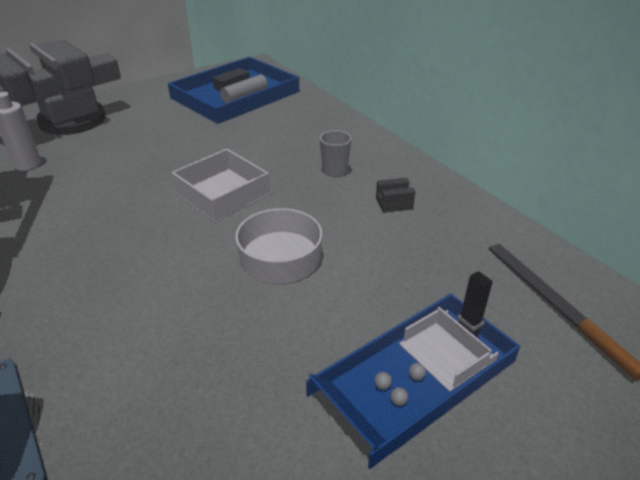

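Run:
```python
import cv2,numpy as np
t=cv2.imread("pics/top0.png");s=cv2.imread("pics/side0.png")
a=cv2.resize(t[145:335,430:545],None,fx=3,fy=3,interpolation=3); b=cv2.resize(s[260:470,300:525],None,fx=2,fy=2,interpolation=3)
o=np.zeros((600,800,3),np.uint8);o[:570,:345]=a;o[:420,350:800]=b
o=np.clip(o.astype(float)*1.6,0,255).astype(np.uint8)
cv2.imwrite("pics/crop0.png",o)
```

```text
(no output)
```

View pics/crop0.png

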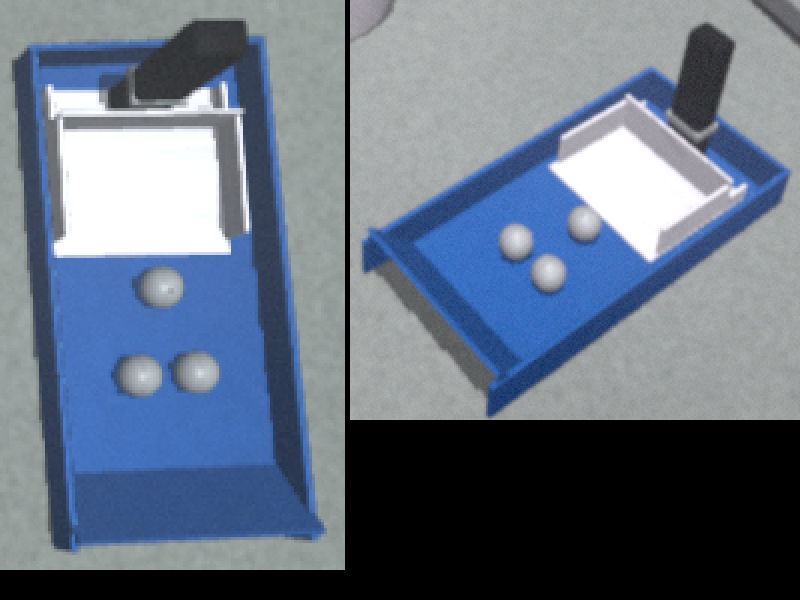

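Create h.py:
```python
import numpy as np, cv2
from scipy.optimize import least_squares
from scipy.spatial.transform import Rotation as Ro
V={"side":(47.40296486100433,318.35277931570306,237.9030618837654,[2.16706666,-.64394043,.31360938],[-.43939373,.25425624,.626352]),
"top":(57.5546506909618,325.26754097346316,240.003563025145,[2.17447641,-2.14395296,.16755287],[.02562207,.53346355,.62064405])}
def proj(n,P):
    v,cx,cy,rv,t=V[n];f=240/np.tan(np.radians(v/2))
    return cv2.projectPoints(np.atleast_2d(P).astype(float),np.array(rv),np.array(t),np.array([[f,0,cx],[0,f,cy],[0,0,1.]]),None)[0][:,0]
def onz(n,u,z):
    v,cx,cy,rv,t=V[n];f=240/np.tan(np.radians(v/2))
    R=cv2.Rodrigues(np.array(rv))[0];c=-R.T@np.array(t);d=R.T@np.array([(u[0]-cx)/f,(u[1]-cy)/f,1]);return c+d*(z-c[2])/d[2]
def T(u):return(430+u[0]/3,145+u[1]/3)
def S(u):return(300+(u[0]-350)/2,260+u[1]/2)
def fit(obs,p0,z0):
    def f(p):
        R=Ro.from_rotvec([0,0,p[2]]);e=[]
        for n,u,P in obs: e.append((proj(n,R.apply(np.array(P)/1e3)+[p[0],p[1],z0])[0]-u))
        return np.ravel(e)
    s=least_squares(f,p0,loss="soft_l1");return s.x,s.fun.reshape(-1,2).round(1)
```

Run:
```python
from h import *
a,b=onz("top",T((30,45)),.032),onz("top",T((266,37)),.032); c,d=onz("top",T((77,472)),.003),onz("top",T((273,464)),.003)
print(a,b,c,d,np.linalg.norm(a-b),np.linalg.norm(c-d))
ax=(a+b-c-d);yaw=np.arctan2(ax[1],ax[0]);yd=np.array([-np.sin(yaw),np.cos(yaw)]);sg=np.sign((a-b)[:2]@yd);print(yaw,sg)
p0=[*((a+b+c+d)/4)[:2],yaw]
pan=[("top",T((30,45)),(130,62*sg,32)),("top",T((266,37)),(130,-62*sg,32)),("top",T((77,472)),(-92,58*sg,3)),("top",T((273,464)),(-92,-58*sg,3)),
("side",S((653,68)),(130,62*sg,32)),("side",S((790,173)),(130,-62*sg,32)),("side",S((413,243)),(-92,58*sg,3)),("side",S((523,365)),(-92,-58*sg,3))]
print("pan",*fit(pan,p0,0))
sc=[("top",T((55,256)),(-45,48*sg,2)),("top",T((230,252)),(-45,-48*sg,2)),("side",S((551,170)),(-45,48*sg,2)),("side",S((652,261)),(-45,-48*sg,2)),
("top",T((221,38)),(36,0,118)),("side",S((707,38)),(36,0,118))]
print("scoop",*fit(sc,p0,.003))
for u in((160,287),(139,375),(197,372)):print("ball t",onz("top",T(u),.014))
for u in((516,242),(549,273),(585,223)):print("ball s",onz("side",S(u),.014))
for n,l in(("top",((236,252),(330,252),(283,206),(283,299))),("side",((236,240),(322,240),(280,210),(281,265)))):
  print("dish",n,*[onz(n,u,.05).round(4) for u in l])
print("cup tin", onz("top",(167,92),.07),[onz("top",u,.05).round(3) for u in((83,214),(170,202),(181,287),(92,300))])
```

```text
[ 0.662347   -0.14428571  0.032     ] [ 0.66905447 -0.26831164  0.032     ] [ 0.44271773 -0.17190265  0.003     ] [ 0.44815502 -0.27481081  0.003     ] 0.12420717557720923 0.103051701520243
0.07728928742910773 1.0
pan [ 0.53568558 -0.21227247  0.04815725] [[-0.1 -0.1]
 [-0.2  0.3]
 [-8.4  1. ]
 [-0.1  1. ]
 [ 0.1 -1.3]
 [ 1.6 -0.1]
 [-0.3 -0.9]
 [ 4.6  4.9]]
scoop [ 0.60149725 -0.20685444  0.05066353] [[-0.9  1.1]
 [ 0.5  0.3]
 [-0.6 -1. ]
 [ 0.5  0.8]
 [-0.2  0.1]
 [ 3.5 -1.1]]
ball t [ 0.53887487 -0.21464725  0.014     ]
ball t [ 0.49278565 -0.20203331  0.014     ]
ball t [ 0.4947654  -0.23229853  0.014     ]
ball s [ 0.49118242 -0.20200392  0.014     ]
ball s [ 0.49381636 -0.231464    0.014     ]
ball s [ 0.53792694 -0.21468343  0.014     ]
dish top [0.5115 0.1635 0.05  ] [0.5135 0.0262 0.05  ] [0.5811 0.0968 0.05  ] [0.4444 0.0932 0.05  ]
dish side [0.4456 0.1166 0.05  ] [0.5595 0.0427 0.05  ] [0.5446 0.1494 0.05  ] [0.4752 0.0262 0.05  ]
cup tin [0.74633487 0.27137126 0.07      ] [array([0.564, 0.389, 0.05 ]), array([0.584, 0.264, 0.05 ]), array([0.46, 0.24, 0.05]), array([0.439, 0.366, 0.05 ])]
```

Add to h.py:
```python
def tool(yaw,tilt=0): # tilt>0: lip up
    s,c=np.sin(yaw),np.cos(yaw)
    return Ro.from_matrix(np.array([[-s,c,0],[c,s,0],[0,0,-1.]]).T)*Ro.from_rotvec([tilt,0,0])
def delta(r,pos,yaw,tilt=0):
    s=r.state();R=Ro.from_rotvec(s["ee_rot"]);d=np.array(pos)-s["position"]
    print("tool delta before rot",R.inv().apply(d).round(4),"after rot",tool(yaw,tilt).inv().apply(d).round(4),"rot",(R.inv()*tool(yaw,tilt)).as_rotvec().round(4))
```

Run:
```python
from h import *
from station import r
sg=1
pan=[("top",T((30,45)),(130,62*sg,32)),("top",T((266,37)),(130,-62*sg,32)),("top",T((273,464)),(-92,-58*sg,3)),
("side",S((653,68)),(130,62*sg,32)),("side",S((790,173)),(130,-62*sg,32)),("side",S((413,243)),(-92,58*sg,3))]
p=fit(pan,[.535,-.212,.05],0);print("pan",*p)
sc=[("top",T((55,256)),(-45,48*sg,2)),("top",T((230,252)),(-45,-48*sg,2)),("side",S((551,170)),(-45,48*sg,2)),("side",S((652,261)),(-45,-48*sg,2)),
("top",T((221,38)),(36,0,118)),("side",S((712,38)),(36,0,118))]
q=fit(sc,[.6,-.2,.05],.003);print("scoop",*q);q=q[0]
h=q[:2]+.036*np.array([np.cos(q[2]),np.sin(q[2])]);print("handle",h)
delta(r,[*h,.2],q[2])
```

```text
pan [ 0.53557394 -0.21281632  0.05216045] [[-0.1  0.1]
 [-0.2  0.3]
 [ 0.5  0.9]
 [-0.1 -1.2]
 [ 1.6 -0.2]
 [-0.1 -0.3]]
scoop [ 0.60159799 -0.2069524   0.04869644] [[-0.9  0.9]
 [ 0.5  0.3]
 [-0.5 -1. ]
 [ 0.5  0.9]
 [-0.1 -0. ]
 [ 1.1 -1.1]]
handle [ 0.63755532 -0.20520002]
tool delta before rot [-0.6684 -0.5947  0.0017] after rot [-0.7622  0.4685  0.0009] rot [-1.6000e-03  8.0000e-04  1.2783e+00]
```

Careful with the scale: shifts go in shares of 62.5 mm and turns go in units of 0.05 rad. That gives: -0.0446 m is -0.7136, -0.0396 m is -0.6336.

Emit:
hand_motion([
  [[1,-0.3568,-0.3168,0,0,0,0],[1,-0.7136,-0.6336,0,0,0,0],[1,-0.7136,-0.6336,0,0,0,0],[1,-0.7136,-0.6336,0,0,0,0],[1,-0.7136,-0.6336,0,0,0,0],[1,-0.7136,-0.6336,0,0,0,0],[1,-0.7136,-0.6336,0,0,0,0],[1,-0.7136,-0.6336,0,0,0,0],[1,-0.7136,-0.6336,0,0,0,0],[1,-0.7136,-0.6336,0,0,0,0]],
], force=45)

```text
time_s: 1.35
position: [0.4537, 0.0646, 0.2015]
ee_rot: [-0.383, -3.118, -0.0]
ft_force: [0.5, 0.8, -0.1]
finger_gap: 0.995
gripper_force: 0.0
```

Emit:
hand_motion([
  [[1,-0.7136,-0.6336,0,0,0,0],[1,-0.7136,-0.6336,0,0,0,0],[1,-0.7136,-0.6336,0,0,0,0],[1,-0.7136,-0.6336,0,0,0,0],[1,-0.7136,-0.6336,0,0,0,0],[1,-0.3568,-0.3168,0,0,0,3],[1,0,0,0,0,0,3.6],[1,0,0,0,0,0,3.6],[1,0,0,0,0,0,3.6]],
])

```text
time_s: 2.48
position: [0.6383, -0.2042, 0.2007]
ee_rot: [-1.422, -2.799, -0.0]
ft_force: [0.0, 0.4, 0.2]
finger_gap: 1.0
gripper_force: 0.0
```

Emit:
hand_motion([
  [[1,0,0,0,0,0,3.6],[1,0,0,0,0,0,3.6],[1,0,0,0,0,0,3.6],[1,0,0,0,0,0,1],[1,0,0,0,0,0,0]],
])

```text
time_s: 3.1
position: [0.6383, -0.2041, 0.201]
ee_rot: [-2.167, -2.273, 0.001]
ft_force: [-0.1, 0.3, -0.0]
finger_gap: 1.001
gripper_force: 0.0
```

Run:
```python
from h import *
from station import r
delta(r,[.63755,-.2052,.098],.0487); print(r.state()["joint_positions"])
```

```text
tool delta before rot [-0.0011 -0.0007  0.103 ] after rot [-0.0011 -0.0008  0.103 ] rot [-0.001  -0.0005 -0.0011]
[-4.75517780e-01  4.78077189e-01  1.21402380e+00 -5.29493923e-05
  1.45063953e+00 -5.23068334e-01]
```

Emit:
hand_motion([
  [[1,-0.016,-0.0128,0.32,0,0,0],[1,0,0,0.48,0,0,0],[1,0,0,0.48,0,0,0],[1,0,0,0.24,0,0,0],[1,0,0,0.128,0,0,0],[0.6,0,0,0,0,0,0],[0,0,0,0,0,0,0],[0,0,0,0,0,0,0],[0,0,0,0,0,0,0],[0,0,0,0,0,0,0]],
], force=45)

```text
time_s: 4.35
position: [0.6379, -0.2052, 0.0989]
ee_rot: [2.168, 2.273, 0.0]
ft_force: [0.2, 0.1, -0.6]
finger_gap: 0.509
gripper_force: 0.0
```

Emit:
hand_motion([
  [[0,0,0,0,0,0,0],[0,0,0,0,0,0,0]],
])

```text
time_s: 4.6
position: [0.6378, -0.2052, 0.0986]
ee_rot: [-2.169, -2.273, 0.0]
ft_force: [0.4, 1.1, 0.3]
finger_gap: 0.297
gripper_force: 0.0
```

Run:
```python
from h import *
from station import r
c=r.capture("side");t=r.capture("top")
o=np.zeros((600,800,3),np.uint8)
o[:,:450]=cv2.resize(c["pixels"][200:500,300:525][:280],(450,600))[:,:,::-1]
o[:,450:]=cv2.resize(t["pixels"][135:345,420:545],(350,600))[:,:,::-1]
cv2.imwrite("pics/grip.png",np.clip(o*1.5,0,255).astype(np.uint8)); s=r.state(); print(s["ft_force"],s["wrist_torque"],s["position"])
```

```text
[ 0.06158634  0.0393723  -0.40344794] [-0.12158147  0.08333099  0.0140393 ] [ 0.63780808 -0.20521208  0.09860006]
```

View pics/grip.png

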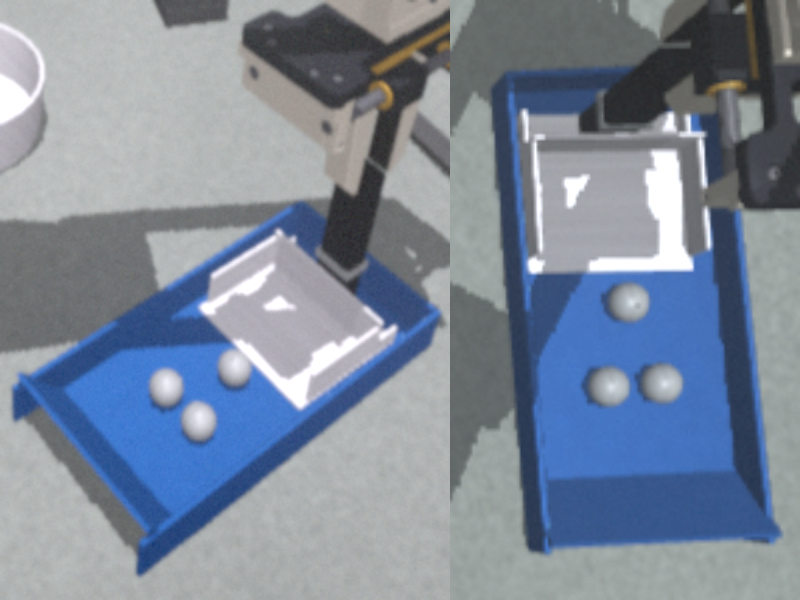

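Emit:
hand_motion([
  [[0,0,0,0,0,0,0],[0,0,0,0,0,0,0],[0,0,0,0,0,0,0],[0,0,0,0,0,0,0],[0,0,0,0,0,0,0],[0,0,0,0,0,0,0]],
])

```text
time_s: 5.45
position: [0.6378, -0.2052, 0.0986]
ee_rot: [-2.169, -2.273, 0.0]
ft_force: [0.1, 0.6, 0.3]
finger_gap: 0.185
gripper_force: 45.0
```

Emit:
hand_motion([
  [[0,0,-0.064,0,0,0,0],[0,0,-0.128,0,0,0,0],[0,0,-0.192,0,0,0,0],[0,-0.016,-0.192,0,0,0,0],[0,-0.016,-0.192,0,0,0,0],[0,0,-0.192,0,0,0,0],[0,0,-0.192,0,0,0,0],[0,0,-0.192,0,0,0,0],[0,0,-0.128,0,0,0,0],[0,0,-0.064,0,0,0,0]],
])

```text
time_s: 6.7
position: [0.5413, -0.2117, 0.0986]
ee_rot: [-2.169, -2.273, 0.0]
ft_force: [1.0, 0.3, 0.1]
finger_gap: 0.187
gripper_force: 45.0
```

Run:
```python
from h import *
from station import r
c=r.capture("side");t=r.capture("top")
o=np.zeros((600,800,3),np.uint8)
o[:,:450]=cv2.resize(c["pixels"][200:500,300:525][:280],(450,600))[:,:,::-1]
o[:,450:]=cv2.resize(t["pixels"][135:345,420:545],(350,600))[:,:,::-1]
cv2.imwrite("pics/push.png",np.clip(o*1.5,0,255).astype(np.uint8)); s=r.state(); print(s["ft_force"],s["wrist_torque"],s["position"])
```

```text
[-0.06782965  0.42029721  0.41186421] [-0.05686207  0.27951328  0.03227884] [ 0.54133844 -0.21168495  0.09862077]
```

View pics/push.png

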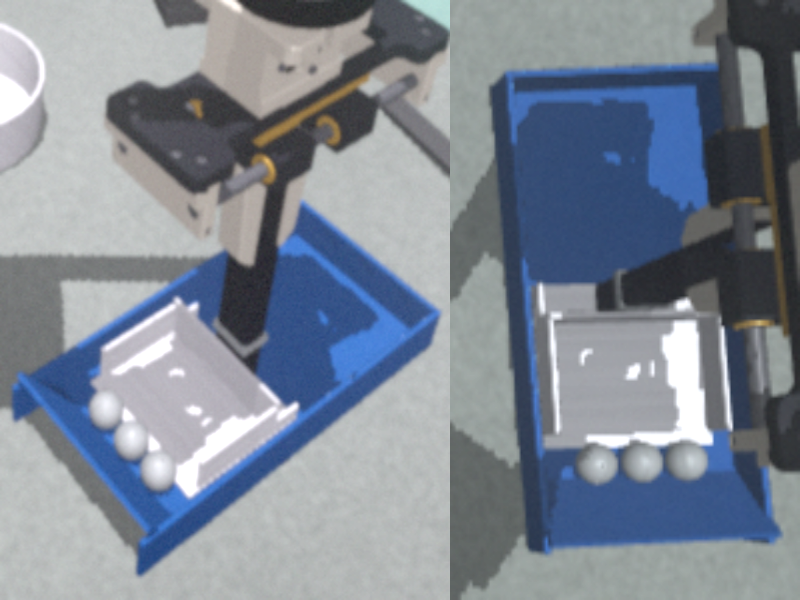

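In the tool's units: -0.006 m is -0.096, -0.002 m is -0.032.

Emit:
hand_motion([
  [[0,0,-0.096,0,0,0,0],[0,0,-0.096,0,0,0,0],[0,0,-0.032,0,0,0,0]],
])

```text
time_s: 7.18
position: [0.5291, -0.2128, 0.0995]
ee_rot: [2.167, 2.271, 0.002]
ft_force: [2.4, 0.1, 1.5]
finger_gap: 0.187
gripper_force: 45.0
```

Emit:
hand_motion([
  [[0,0,-0.016,0,0,0,0],[0,0,0,0,0,0,0]],
])

```text
time_s: 7.42
position: [0.5274, -0.2126, 0.0989]
ee_rot: [2.168, 2.272, 0.0]
ft_force: [3.4, 0.6, 2.2]
finger_gap: 0.179
gripper_force: 45.0
```

Run:
```python
from h import *
from station import r
c=r.capture("side");t=r.capture("top")
o=np.zeros((600,800,3),np.uint8)
o[:,:450]=cv2.resize(c["pixels"][200:500,300:525][:280],(450,600))[:,:,::-1]
o[:,450:]=cv2.resize(t["pixels"][135:345,420:545],(350,600))[:,:,::-1]
cv2.imwrite("pics/push2.png",np.clip(o*1.5,0,255).astype(np.uint8)); s=r.state(); print(s["ft_force"],s["wrist_torque"],s["position"])
```

```text
[ 3.84444231 -0.97025557  3.48059868] [-0.12718221 -0.61728463 -0.0487115 ] [ 0.52741012 -0.21263078  0.09883825]
```

View pics/push2.png

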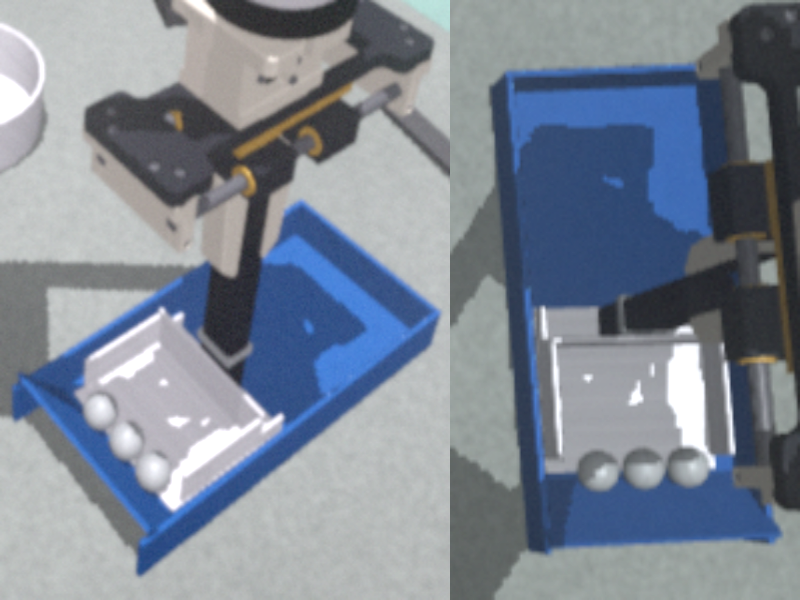

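In the tool's units: -0.0015 m is -0.024, -0.001 m is -0.016, 0.03 rad is 0.6.

Emit:
hand_motion([
  [[0,0,-0.024,0,0,0,0],[0,0,-0.016,0,0,0,0],[0,0,0,0,0.6,0,0],[0,0,0,-0.008,0.6,0,0]],
])

```text
time_s: 8.02
position: [0.5244, -0.2122, 0.0989]
ee_rot: [-2.139, -2.241, 0.069]
ft_force: [3.4, 0.8, -0.4]
finger_gap: 0.185
gripper_force: 45.7
```

Emit:
hand_motion([
  [[0,0,0,-0.008,0.8,0,0],[0,0,0,-0.008,0.8,0,0],[0,0,0,-0.008,1,0,0],[0,0,0,0,0,0,0]],
])

```text
time_s: 8.52
position: [0.5253, -0.2123, 0.0997]
ee_rot: [-2.071, -2.173, 0.209]
ft_force: [4.8, 0.8, 0.5]
finger_gap: 0.187
gripper_force: 45.8
```

Run:
```python
from h import *
from station import r
c=r.capture("side");t=r.capture("top")
o=np.zeros((600,800,3),np.uint8)
o[:,:450]=cv2.resize(c["pixels"][200:500,300:525][:280],(450,600))[:,:,::-1]
o[:,450:]=cv2.resize(t["pixels"][135:345,420:545],(350,600))[:,:,::-1]
cv2.imwrite("pics/tilt.png",np.clip(o*1.5,0,255).astype(np.uint8)); s=r.state(); print(s["ft_force"],s["wrist_torque"],s["position"])
```

```text
[5.27131523 0.67989013 1.05779308] [ 0.04688666 -1.40275059  0.04826009] [ 0.52501762 -0.21231676  0.09994826]
```

View pics/tilt.png

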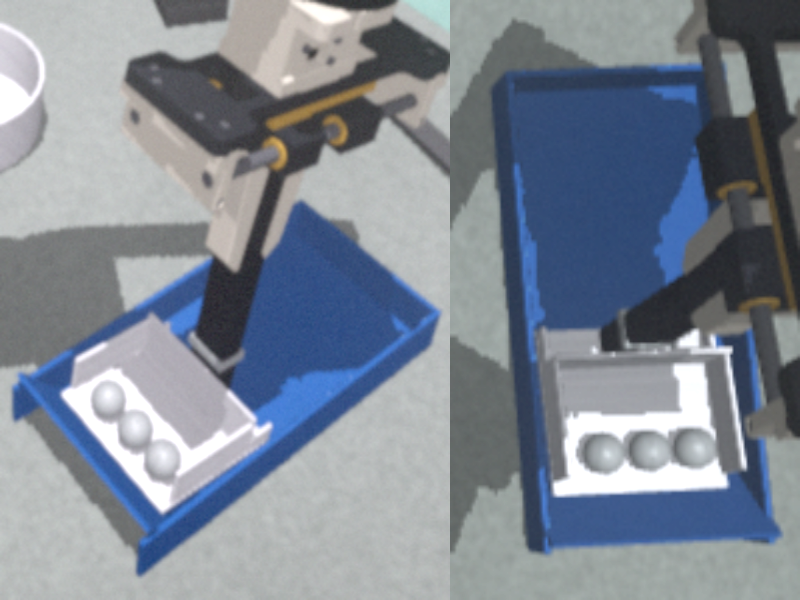

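In the tool's units: -0.004 m is -0.064, -0.002 m is -0.032, 0.03 rad is 0.6.

Emit:
hand_motion([
  [[0,0,0.016,-0.064,0.6,0,0],[0,0,-0.008,-0.128,0.6,0,0],[0,0,-0.048,-0.192,0,0,0],[0,0,-0.048,-0.192,0,0,0],[0,0,-0.048,-0.192,0,0,0],[0,0,-0.048,-0.192,0,0,0],[0,0,-0.048,-0.192,0,0,0],[0,0,-0.032,-0.128,0,0,0],[0,0,-0.016,-0.064,0,0,0]],
])

```text
time_s: 9.75
position: [0.5282, -0.2124, 0.1872]
ee_rot: [-2.042, -2.14, 0.269]
ft_force: [0.4, -0.1, -2.9]
finger_gap: 0.181
gripper_force: 45.1
```

Run:
```python
from h import *
from station import r
c=r.capture("side")
cv2.imwrite("pics/lift.png",np.clip(c["pixels"][100:400,200:600,::-1]*1.5,0,255).astype(np.uint8)); s=r.state(); print(s["ft_force"],s["wrist_torque"],s["position"])
tilt=-.35; yaw=.0487
R=tool(yaw,tilt); g=np.array([0,-.081,.096]) # TCP->lip in tool
print("lip off",R.apply(g),"now",Ro.from_rotvec(s["ee_rot"]).apply(g)+s["position"])
for tl in(0,tilt,-.6):
  p=np.array([.512+.030,.0945,.058])-tool(yaw,tl).apply(g);print(tl,p);delta(r,p,yaw,tl)
```

```text
[-0.17458464  0.02060581 -2.16301875] [-0.07853085 -0.27141979  0.0216239 ] [ 0.52828918 -0.21248008  0.18735363]
lip off [-0.04311982 -0.0021016  -0.1179545 ] now [ 0.42622745 -0.2173205   0.11429904]
0 [0.62290397 0.09844314 0.154     ]
tool delta before rot [0.3061 0.114  0.0053] after rot [0.3059 0.1096 0.0334] rot [-0.2492  0.0003 -0.0017]
-0.35 [0.58511982 0.0966016  0.1759545 ]
tool delta before rot [ 0.3061  0.0719 -0.0067] after rot [0.3059 0.0635 0.0353] rot [-0.5992  0.0006 -0.0017]
-0.6 [0.55463151 0.09511564 0.18296826]
tool delta before rot [ 0.306   0.0406 -0.006 ] after rot [0.3059 0.0316 0.0269] rot [-8.492e-01  8.000e-04 -1.600e-03]
```

View pics/lift.png

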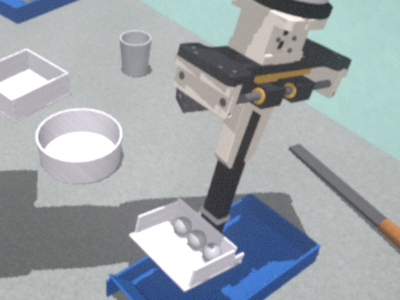

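In the tool's units: 0.03 m is 0.48, 0.024 m is 0.384.

Emit:
hand_motion([
  [[0,0.128,0.032,-0.008,0,0,0],[0,0.256,0.064,-0.008,0,0,0],[0,0.384,0.096,-0.008,0,0,0],[0,0.48,0.112,-0.008,0,0,0],[0,0.48,0.112,-0.008,0,0,0],[0,0.48,0.112,-0.008,0,0,0],[0,0.48,0.112,-0.008,0,0,0],[0,0.48,0.112,-0.008,0,0,0],[0,0.48,0.112,-0.008,0,0,0],[0,0.48,0.112,-0.008,0,0,0]],
])

```text
time_s: 11.05
position: [0.5759, 0.0512, 0.176]
ee_rot: [-2.039, -2.141, 0.269]
ft_force: [-0.3, -0.5, -3.0]
finger_gap: 0.182
gripper_force: 45.1
```

Emit:
hand_motion([
  [[0,0.384,0.096,-0.008,0,0,0],[0,0.256,0.064,-0.008,0,0,0],[0,0.128,0.016,-0.008,0,0,0],[0,0,0,0,0,0,0],[0,0,0,0,0,0,0]],
])

```text
time_s: 11.68
position: [0.585, 0.0957, 0.1751]
ee_rot: [-2.042, -2.139, 0.269]
ft_force: [-0.7, -0.0, -2.1]
finger_gap: 0.182
gripper_force: 45.1
```

Run:
```python
from h import *
from station import r
c=r.capture("side");t=r.capture("top")
o=np.zeros((600,800,3),np.uint8)
o[:,:400]=cv2.resize(c["pixels"][60:360,180:380],(400,600))[:,:,::-1]
o[:,400:]=cv2.resize(t["pixels"][120:345,210:360],(400,600))[:,:,::-1]
cv2.imwrite("pics/over.png",np.clip(o*1.5,0,255).astype(np.uint8)); s=r.state(); print(s["ft_force"],s["position"])
g=np.array([0,-.081,.096]);print(Ro.from_rotvec(s["ee_rot"]).apply(g)+s["position"])
for tl in(0,-.35,-.6):
  p=np.array([.512+.030,.0945,.058])-tool(.0487,tl).apply(g);print(tl,p);delta(r,p,.0487,tl)
```

```text
[-0.55433804 -0.33745131 -3.51111131] [0.5850193  0.0957011  0.17510018]
[0.48289706 0.09099974 0.10212111]
0 [0.62290397 0.09844314 0.154     ]
tool delta before rot [0.001  0.042  0.0111] after rot [0.0009 0.038  0.0211] rot [-2.5e-01 -1.0e-04 -2.9e-03]
-0.35 [0.58511982 0.0966016  0.1759545 ]
tool delta before rot [ 0.0009 -0.0001 -0.0009] after rot [ 0.0009  0.0004 -0.0008] rot [-6.0e-01  4.0e-04 -2.9e-03]
-0.6 [0.55463151 0.09511564 0.18296826]
tool delta before rot [ 0.0008 -0.0314 -0.0001] after rot [ 0.0009 -0.0206 -0.0236] rot [-8.5e-01  8.0e-04 -2.9e-03]
```

View pics/over.png

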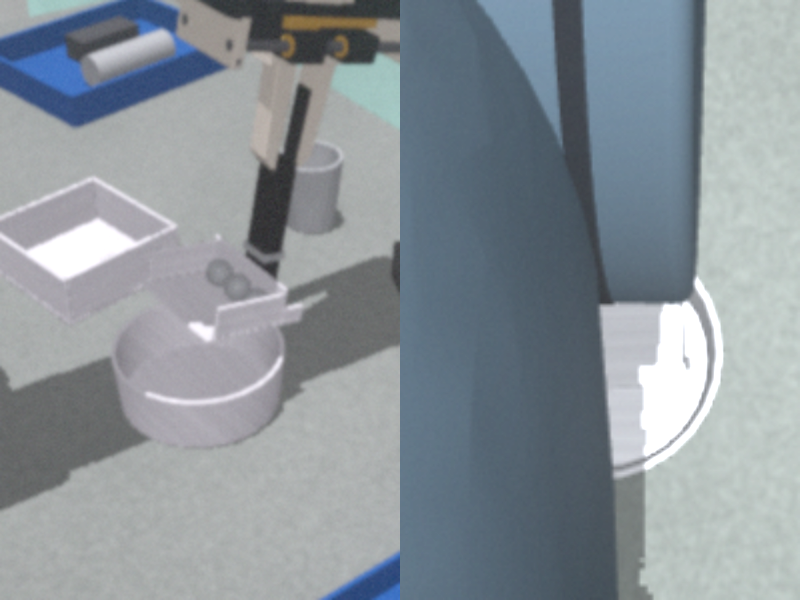

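Emit:
hand_motion([
  [[0,0.016,0,0,-1,0,0],[0,0,0,0,-1.6,0,0],[0,0,0,0,-1.6,0,0],[0,0,0,0,-1.6,0,0],[0,0,0,0,-1.2,0,0],[0,0,0,0,-1,0,0],[0,0,0,0,-1,0,0],[0,0,0,-0.016,-1,0,0],[0,0,0,-0.016,-1,0,0],[0,0,0,-0.016,-1,0,0]],
])

```text
time_s: 13.02
position: [0.5838, 0.0968, 0.1783]
ee_rot: [1.986, 2.08, 0.369]
ft_force: [-0.5, 0.5, -2.6]
finger_gap: 0.184
gripper_force: 44.9
```

Emit:
hand_motion([
  [[0,0,-0.064,-0.032,-1,0,0],[0,0,-0.064,-0.032,-1,0,0],[0,0,0,0,0,0,0],[0,0,0,0,0,0,0],[0,0,0,0,0,0,0],[0,0,0,0,0,0,0]],
])

```text
time_s: 13.78
position: [0.5758, 0.0971, 0.1787]
ee_rot: [1.929, 2.022, 0.462]
ft_force: [0.7, 0.2, -1.9]
finger_gap: 0.181
gripper_force: 44.9
```

Run:
```python
from h import *
from station import r
c=r.capture("side")
o=cv2.resize(c["pixels"][60:360,180:380],(400,600))[:,:,::-1]
cv2.imwrite("pics/tip.png",np.clip(o*1.5,0,255).astype(np.uint8)); s=r.state(); print(s["ft_force"],s["position"])
```

```text
[-0.33417876 -0.45311525 -1.73006733] [0.57561718 0.09717794 0.17866773]
```

View pics/tip.png

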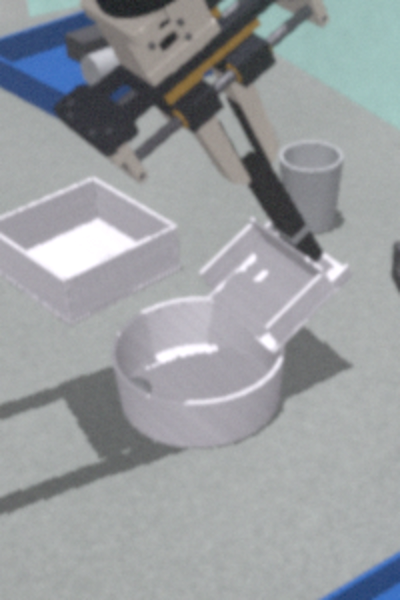

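Run:
```python
from h import *
from station import r
s=r.state()
delta(r,np.array(s["position"])+[.03,0,.03],.0487,0)
```

```text
tool delta before rot [-0.0014  0.04   -0.014 ] after rot [-0.0015  0.03   -0.03  ] rot [ 4.497e-01  4.000e-04 -1.700e-03]
```

In the tool's units: -0.012 m is -0.192, 0.012 m is 0.192, 0.12 rad is 2.4.

Emit:
hand_motion([
  [[0,0,0.128,-0.16,0,0,0],[0,0,0.192,-0.192,0,0,0],[0,0,0.192,-0.16,0,0,0],[0,0,0,0,2,0,0],[0,0,0,0,2.4,0,0],[0,0,0,0,2.4,0,0],[0,0,0,0,2.2,0,0],[0,0,0,0,0,0,0]],
])

```text
time_s: 14.82
position: [0.5923, 0.0977, 0.2209]
ee_rot: [2.169, 2.272, 0.0]
ft_force: [0.4, -0.1, -2.6]
finger_gap: 0.185
gripper_force: 44.9
```

Run:
```python
from h import *
from station import r
s=r.state();print(s["position"],s["ft_force"])
delta(r,[.60,-.2092,.18],.0505,0)
```

```text
[0.59232828 0.09769329 0.22090434] [ 0.4203275  -0.14057098 -2.56110828]
tool delta before rot [-0.3069 -0.0067  0.0409] after rot [-0.3069 -0.0078  0.0409] rot [ 0.0005  0.0001 -0.0038]
```

In the tool's units: -0.04 m is -0.64, -0.03 m is -0.48, -0.004 rad is -0.08.

Emit:
hand_motion([
  [[0,-0.32,-0.016,0,0,0,0],[0,-0.64,-0.016,0,0,0,0],[0,-0.64,-0.016,0,0,0,0],[0,-0.64,-0.016,0,0,0,0],[0,-0.64,-0.016,0,0,0,0],[0,-0.64,-0.016,0,0,0,0],[0,-0.64,-0.016,0,0,0,-0.08],[0,-0.48,0,0,0,0,0],[0,-0.272,0,0.16,0,0,0],[0,0,0,0.32,0,0,0]],
])

```text
time_s: 16.08
position: [0.5974, -0.2111, 0.1918]
ee_rot: [2.164, 2.273, 0.001]
ft_force: [0.8, 1.7, -1.8]
finger_gap: 0.186
gripper_force: 44.9
```

Emit:
hand_motion([
  [[0,0,0,0.16,0,0,0],[0,0,0,0,0,0,0],[0,0,0,0,0,0,0]],
])

```text
time_s: 16.45
position: [0.5981, -0.2088, 0.1822]
ee_rot: [2.162, 2.277, 0.001]
ft_force: [-0.1, -0.2, -1.3]
finger_gap: 0.18
gripper_force: 44.9
```

Run:
```python
from h import *
from station import r
s=r.state();print(s["position"],s["ft_force"]);delta(r,[.60,-.2092,.0986],.0505,0)
c=r.capture("top");a=cv2.imread("pics/top0.png");b=c["pixels"][:,:,::-1]
cv2.imwrite("pics/after.png",b)
def blobs(x0,y0,x1,y1):
  d=cv2.absdiff(a,b)[y0:y1,x0:x1].max(2)
  n,l,st,ce=cv2.connectedComponentsWithStats((d>35).astype(np.uint8))
  for i in range(1,n):
    if st[i,4]>15:print(st[i],(ce[i]+[x0,y0]).round(1))
print("dish");blobs(225,195,345,310)
print("near");blobs(180,100,430,400)
```

```text
[ 0.59814843 -0.20881206  0.18218751] [-0.12612244 -0.20583877 -1.33059362]
tool delta before rot [-0.0004  0.0017  0.0836] after rot [-0.0005  0.0018  0.0836] rot [0.0011 0.0006 0.0012]
dish
[ 71  80  15  14 154] [303.3 281.4]
[ 41  84  15  15 159] [273.3 285.7]
[ 57  86  14  14 157] [288.6 287.3]
near
[116 175  15  14 154] [303.3 281.4]
[ 86 179  15  15 159] [273.3 285.7]
[102 181  14  14 157] [288.6 287.3]
```

Image differencing finds three ball-sized blobs inside the dish, so all the balls landed there. Next I set the scoop down.

Emit:
hand_motion([
  [[0,0,0.016,0.32,0,0,0],[0,0,0,0.4,0,0,0],[0,0,0,0.32,0,0,0],[0,0,0,0.16,0,0,0],[0,0,0,0.08,0,0,0],[0,0,0,0.048,0,0,0],[0,0,0,0,0,0,0],[0,0,0,0,0,0,0]],
])

```text
time_s: 17.5
position: [0.6011, -0.2094, 0.1015]
ee_rot: [2.16, 2.274, 0.004]
ft_force: [1.4, 1.7, 5.8]
finger_gap: 0.186
gripper_force: 44.8
```

Emit:
hand_motion([
  [[0.25,0,0,0,0,0,0],[0.5,0,0,0,0,0,0],[1,0,0,0,0,0,0],[1,0,0,0,0,0,0],[1,0,0,0,0,0,0],[1,0,0,0,0,0,0],[1,0,0,0,0,0,0]],
])

```text
time_s: 18.38
position: [0.5988, -0.2091, 0.0984]
ee_rot: [-2.164, -2.277, 0.0]
ft_force: [-1.7, 0.2, 0.1]
finger_gap: 0.844
gripper_force: 0.0
```

Emit:
hand_motion([
  [[1,0,0,-0.32,0,0,0],[1,0,0,-0.64,0,0,0],[1,0,0,-0.64,0,0,0],[1,0,0,-0.64,0,0,0],[1,0,0,0,0,0,0]],
])

```text
time_s: 19.0
position: [0.6006, -0.21, 0.2427]
ee_rot: [2.159, 2.272, 0.003]
ft_force: [0.1, -0.5, -0.5]
finger_gap: 1.002
gripper_force: 0.0
```

Run:
```python
from h import *
from station import r
s=r.state();print(s["position"],s["finger_gap"],s["ft_force"])
b={n:r.capture(n)["pixels"][:,:,::-1] for n in("top","side")}
for n in b: cv2.imwrite(f"pics/end_{n}.png",b[n])
# expected scoop pose vs. image: bright floor/lip corners by white mask, dark handle top
q=np.array([.601,-.2094])-.036*np.array([1,.05])
R=Ro.from_rotvec([0,0,.0505])
for n in b:
  for P in((-45,48,2),(-45,-48,2),(23,48,32),(23,-48,32),(36,0,118)): print(n,P,proj(n,R.apply(np.array(P)/1e3)+[*q,.003])[0].round(1))
  hsv=cv2.cvtColor(b[n],cv2.COLOR_BGR2HSV); x=slice(425,545) if n=="top" else slice(300,530); y=slice(140,340) if n=="top" else slice(250,475)
  m=((hsv[y,x,1]<60)&(hsv[y,x,2]>120)).astype(np.uint8)
  k,l,st,ce=cv2.connectedComponentsWithStats(m)
  i=1+st[1:,4].argmax();c=cv2.findContours((l==i).astype(np.uint8),0,1)[0][0]
  print(n,"white",st[i],"poly",(cv2.approxPolyDP(c,3,True)[:,0]+[x.start,y.start]).tolist())
```

```text
[ 0.60060822 -0.20998539  0.24271376] 1.0020051819120015 [ 0.0764821  -0.4891953  -0.48664932]
top (-45, 48, 2) [450.7 254.3]
top (-45, -48, 2) [510.9 252.1]
top (23, 48, 32) [453.3 208.1]
top (23, -48, 32) [515.3 206. ]
top (36, 0, 118) [507.9 184. ]
top white [ 39  67  47  45 870] poly [[503, 207], [490, 209], [495, 239], [468, 242], [464, 251], [510, 249]]
side (-45, 48, 2) [381.  357.5]
side (-45, -48, 2) [432.3 407.4]
side (23, 48, 32) [420.1 320.3]
side (23, -48, 32) [473.9 365.9]
side (36, 0, 118) [463.6 290.9]
side white [   0    0  230   97 8868] poly [[300, 283], [302, 309], [313, 303], [367, 301], [369, 296], [373, 301], [422, 298], [420, 292], [430, 289], [420, 288], [430, 283], [429, 287], [435, 285], [430, 292], [435, 297], [450, 288], [446, 287], [458, 279], [476, 290], [469, 278], [473, 275], [465, 278], [463, 272], [467, 265], [472, 272], [477, 263], [485, 262], [478, 271], [485, 276], [478, 276], [477, 284], [483, 293], [480, 295], [484, 294], [522, 325], [510, 337], [522, 344], [517, 337], [524, 336], [529, 346], [529, 330], [524, 335], [520, 333], [526, 325], [529, 327], [529, 294], [525, 296], [519, 291], [520, 287], [528, 290], [515, 277], [510, 278], [499, 262], [495, 267], [505, 270], [502, 277], [493, 268], [491, 274], [484, 270], [496, 260], [487, 250], [442, 250], [443, 254], [437, 253], [441, 257], [445, 254], [441, 265], [441, 259], [431, 250], [323, 250], [322, 266]]
```

Careful with the scale: shifts go in shares of 62.5 mm and turns go in units of 0.05 rad. That gives: 0.05 m is 0.8, -0.04 m is -0.64.

Emit:
hand_motion([
  [[1,0,0,-0.64,0,0,0],[1,0.48,-0.48,-0.32,0,0,0],[1,0.8,-0.48,0,0,0,0],[1,0.8,-0.48,0,0,0,0],[1,0.8,-0.48,0,0,0,0],[1,0.8,-0.32,0,0,0,0],[1,0.8,0,0,0,0,0],[1,0.8,0,0,0,0,0],[1,0.8,0,0,0,0,0],[1,0.48,0,0,0,0,0]],
])

```text
time_s: 20.35
position: [0.4367, 0.1953, 0.2965]
ee_rot: [-2.16, -2.278, 0.004]
ft_force: [0.9, -0.8, 0.2]
finger_gap: 0.998
gripper_force: 0.0
```

Run:
```python
from h import *
from station import r
b={n:r.capture(n)["pixels"][:,:,::-1] for n in("top","side")}
# white-ish (not blue) masks: profile lines across scoop edges
for n in b:
  cv2.imwrite(f"pics/fin_{n}.png",b[n])
  a=cv2.imread(f"pics/{n}0.png")
  x=slice(425,545) if n=="top" else slice(340,525); y=slice(140,340) if n=="top" else slice(255,475)
  for nm,im in(("start",a),("end",b[n])):
    i=im[y,x].astype(int); m=((i[:,:,0]-i[:,:,2]<35)&(i[:,:,2]>75)).astype(np.uint8)
    # confine to inside pan
    R=Ro.from_rotvec([0,0,.0522]);P=[R.apply(np.array(p)/1e3)+[.5356,-.2128,0] for p in((126,58,20),(126,-58,20),(-120,-58,20),(-120,58,20))]
    pm=np.zeros(im.shape[:2],np.uint8);cv2.fillPoly(pm,[proj(n,np.array(P)).round().astype(int)],1)
    m&=pm[y,x]; k,l,st,ce=cv2.connectedComponentsWithStats(m);j=1+st[1:,4].argmax()
    c=cv2.findContours((l==j).astype(np.uint8),0,1)[0]
    print(n,nm,st[j],(cv2.approxPolyDP(max(c,key=cv2.contourArea),2.5,True)[:,0]+[x.start,y.start]).tolist())
    d=((im[y,x].max(2)<45)).astype(np.uint8);k,l,st,ce=cv2.connectedComponentsWithStats(d);j=1+st[1:,4].argmax();print("  dark",st[j],(st[j,:2]+[x.start,y.start]))
```

```text
top start [  20   32   68   59 2913] [[504, 172], [503, 181], [499, 174], [481, 179], [486, 181], [466, 181], [465, 175], [445, 174], [451, 218], [448, 230], [506, 229], [501, 187], [451, 187], [452, 183], [507, 183], [512, 222], [510, 181], [505, 180]]
  dark [ 50  12  38  26 632] [475 152]
top end [  22   52   71   60 3126] [[508, 192], [506, 201], [504, 195], [494, 200], [478, 198], [477, 201], [486, 203], [470, 203], [465, 195], [448, 195], [448, 213], [448, 207], [452, 207], [455, 239], [450, 251], [510, 249], [505, 208], [511, 203], [517, 243], [514, 202], [509, 201]]
  dark [ 53  37  38  23 412] [478 177]
side start [  60   52   98   84 4631] [[440, 307], [405, 328], [400, 344], [418, 362], [410, 366], [413, 377], [422, 377], [426, 369], [451, 390], [495, 360], [497, 352], [492, 354], [487, 346]]
  dark [122  18  29  52 971] [462 273]
side end [  42   63  101   88 4618] [[422, 318], [390, 339], [387, 353], [382, 357], [434, 405], [479, 372], [482, 365], [477, 367], [432, 327], [431, 322]]
  dark [106  30  29  53 996] [446 285]
```

Run:
```python
from h import *
L=lambda t1,t2,s1,s2,h,k:[("top",t1,(-45,48,2)),("top",t2,(-45,-48,2)),("side",s1,(-45,48,2)),("side",s2,(-45,-48,2)),("top",h,(36,0,118)),("side",k,(36,0,118))]
def f6(o,q0):
  def f(p):
    R=Ro.from_euler("ZYX",[p[2],p[4],p[5]]);return np.ravel([proj(n,R.apply(np.array(P)/1e3)+[p[0],p[1],p[3]])[0]-u for n,u,P in o])
  s=least_squares(f,[*q0,.05,.003,0,0],x_scale=[.01,.01,.01,.01,.01,.01]);print(s.x.round(4),np.abs(s.fun).max().round(1))
f6(L((448,230),(506,229),(400,344),(451,390),(503.7,157.7),(481,279)),(.6,-.2))
f6(L((450,251),(510,249),(382,357),(434,405),(506.7,182.7),(465,291)),(.565,-.21))
```

```text
[ 0.6026 -0.2063  0.0436  0.0026 -0.0148  0.0021] 1.3
[ 0.5694 -0.2098  0.0574  0.0015 -0.0142  0.0079] 1.1
```

The fitted height and pitch match the starting fit, so the scoop lies flat in the pan. Handing in.

Emit:
hand_motion([
  [[1,0,0,0,0,0,0],[1,0,0,0,0,0,0]],
])

```text
time_s: 20.7
position: [0.438, 0.1922, 0.2978]
ee_rot: [-2.165, -2.276, 0.002]
ft_force: [-0.3, -0.7, 0.2]
finger_gap: 1.0
gripper_force: 0.0
```

```bash
python3 -c "
from station import r
print(r.hand_in())"
```

```text
the job is handed in; nothing more can be done
None
```

Handed in at 20.7 s: image checks showed all three balls in the round dish and the scoop flat on the pan floor, released; the hand-in returned no verdict.

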